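# Change the sample on the laboratory balance

## Task

Get the bench ready for weighing the yellow sample: the blue tin on the balance has been weighed, so stand it on the enamel tray, midway between the black and the purple tin and in line with them, and set the yellow tin, which is in the middle of the stack, in the centre of the balance pan in its place. Put the red tin back squarely on top of the green one, and stand the beaker with the yellow collar upright in the centre of the magnetic stirrer's plate. The green, black and purple tins must stay where they are, and every tin and the beaker must be set down, not dropped, and never tipped over.

Things in the scene. Friction and masses are not known exactly. Their poses are not given: they have to be found in the camera images.
- blue_tin_mid (a point): Round lidded aluminium sample tin, 46 mm high, with a blue lid 56 mm across (the widest part; the tin below it is 2 mm narrower). The point is its centre, half-way up (23 mm), z axis up when upright. About 120 g. It starts standing upright on the pan of the balance, somewhat off its centre.
- red_tin_mid (a point): Round lidded aluminium sample tin, 46 mm high, with a red lid 52 mm across (the widest part; the tin below it is 2 mm narrower). The point is its centre, half-way up (23 mm), z axis up when upright. About 100 g. It starts on top of the stack of three, on the yellow tin.
- yellow_tin_mid (a point): Round lidded aluminium sample tin, 46 mm high, with a yellow lid 60 mm across (the widest part; the tin below it is 2 mm narrower). The point is its centre, half-way up (23 mm), z axis up when upright. About 120 g. It starts in the middle of the stack, on the green tin and under the red one (the lids are flat; the tins just stand on each other).
- green_tin_mid (a point): Round lidded aluminium sample tin, 46 mm high, with a green lid 68 mm across (the widest part; the tin below it is 2 mm narrower). The point is its centre, half-way up (23 mm), z axis up when upright. About 160 g. It is the bottom of the stack and stays put, on a 2 mm thick light-blue folded wipe. The wipe is bare for 130 mm from this point straight towards the robot (-x), over a width of 100 mm: room to set a tin down for a while.
- black_tin_mid (a point): Round lidded aluminium sample tin, 46 mm high, with a black lid 56 mm across (the widest part; the tin below it is 2 mm narrower). The point is its centre, half-way up (23 mm), z axis up when upright. About 120 g. It stands on the enamel tray, about 82 mm from the middle of the tray to one side; stays put.
- purple_tin_mid (a point): Round lidded aluminium sample tin, 46 mm high, with a purple lid 56 mm across (the widest part; the tin below it is 2 mm narrower). The point is its centre, half-way up (23 mm), z axis up when upright. About 120 g. It stands on the enamel tray, about 82 mm from the middle of the tray to the other side; stays put.
- gap (a point): Middle of the white enamel tray with the dark-blue rim (275 x 145 mm, sides 20 mm high, fixed), on its flat inner floor 4 mm above the bench: the free place midway between the black and the purple tin, where a tin stands. x axis along the tray's long side, which is the line of the black and purple tins (nearly away from the robot), y across it, z up.
- pan (a point): Centre of the top of the balance's round steel pan (120 mm across, 66 mm above the bench). The white and navy balance is fixed, 240 mm deep and 170 mm wide, its display towards the robot; its housing lies below the pan. z axis up.
- plate (a point): Centre of the top of the magnetic stirrer's round white plate (116 mm across, 61 mm above the bench), empty at the start. The stirrer is fixed, 165 mm deep, 130 mm wide, with a black knob on the robot's side. z axis up.
- yellow_beaker_mid (a point): Glass beaker, open at the top, 50 mm outside diameter, 70 mm high, with a yellow silicone collar 56 mm across round it from 42 to 58 mm above its foot. The point is on its axis, half-way up (35 mm), z axis up when upright. About 70 g. It stands on a 2 mm thick cork sheet in a row running away from the robot (along x), with two like beakers with a red and a blue collar, in any order, centres at least 85 mm apart.
Not all that is in view belongs to the job. Leave any turquoise look-alike of the part that bears yellow_tin_mid alone.

How it is judged (in metres and radians):
At the end, for the whole second after the job is handed in: Upright and at rest: blue tin on the tray, within 12 mm along and 15 mm across the row of midway between black and purple; yellow tin on the pan and yellow-collared beaker on the stirrer, within 13 mm of centre; red on green within 10 mm; green, black, purple moved under 20 mm (x of blue_tin_mid in the frame of gap between -0.012 and 0.012 m and y of blue_tin_mid in the frame of gap between -0.015 and 0.015 m and z of blue_tin_mid in the frame of gap between 0.018 and 0.028 m and horizontal distance between yellow_tin_mid and pan below 0.013 m and z of yellow_tin_mid in the frame of pan between 0.018 and 0.028 m and horizontal distance between red_tin_mid and green_tin_mid below 0.01 m and z of red_tin_mid in the frame of green_tin_mid between 0.041 and 0.051 m and horizontal distance between yellow_beaker_mid and plate below 0.013 m and z of yellow_beaker_mid in the frame of plate between 0.03 and 0.04 m and angle between each of blue_tin_mid, yellow_tin_mid, red_tin_mid, green_tin_mid, yellow_beaker_mid's own z axis and vertical below 0.1 rad and linear speed of each of blue_tin, yellow_tin, red_tin, green_tin, yellow_beaker below 0.02 m/s and distance of each of green_tin_mid, black_tin_mid, purple_tin_mid from where it was at the start of the episode below 0.02 m); the robot touches nothing.
It fails at once if a tin or the beaker that is being moved is tipped over (angle between any of blue_tin_mid, yellow_tin_mid, red_tin_mid, yellow_beaker_mid's own z axis and vertical above 0.6 rad).
It fails at once if the green, black or purple tin is knocked out of its place (over 25 mm) (distance of any of green_tin_mid, black_tin_mid, purple_tin_mid from where it was at the start of the episode above 0.025 m).
It fails at once if a tin or the beaker is dropped (it falls freely, more than about 20 mm) ((linear speed of blue_tin above 0.63 m/s and contact force between the fingers and blue_tin below 0.3 N) or (linear speed of yellow_tin above 0.63 m/s and contact force between the fingers and yellow_tin below 0.3 N) or (linear speed of red_tin above 0.63 m/s and contact force between the fingers and red_tin below 0.3 N) or (linear speed of yellow_beaker above 0.63 m/s and contact force between the fingers and yellow_beaker below 0.3 N)).
It also fails if it takes over 128 s, if anything falls off the work surface, if the arm or the gripper's body presses on something with over 40 N, if the wrist force passes 120 N, or if a joint passes its speed limit or range.

## Robot

A 6-joint arm with a two-finger parallel gripper is mounted at the origin on the work surface. World frame = base frame: x ahead of the robot, y to its left, z up, the work surface at z = 0. Lengths are in mm, angles in rad, forces in N, time in s.
With the tool pointing down it reaches from about 350 to 975 mm from the base axis. Payload 7.1 kg.
Tool frame: the origin (TCP) lies at the very end of the fingers, on their centre line; the grasp point (between the pads) lies 19 mm behind it (ctrl.grasp_offset is the distance from the TCP to the grasp point, in mm); z points along the fingers, y is the line along which they close (so a half turn about z gives the same grasp; the last joint's range is limited). The gripper opens to 88 mm and grips with 3 to 60 N. Pads are 20 mm wide; open, the fingers measure 115 mm over their backs; the gripper's body (75 mm by 178 mm) begins 61 mm behind the grasp point.
Start: joints at [1.267, 0.423, 1.63, -0, 1.089, -0.019], TCP at [175.572, 599.816, 222.675] pointing down, gripper open.
Joint ranges: [-3, 3], [-0.9, 2.11], [0.09, 2.58], [-1.31, 4.45], [0.11, 2.69], [-2.54, 2.54]. Speed limits (rad/s): [2.39, 2.39, 3.01, 3.14, 3.14, 3.14].

## Interface

Orientations are given as a rotation vector (axis times angle).
In Python, from workcell import ctrl, viewer, ticket, models gives the robot as it stands.
- The arm moves only by the tool play_rows, never from a script. Its arguments are lists of equal length, an entry for each row: "dp": the shift along the world's x, y, z in mm, a list of three; "yaw": the turn about the world's z in degrees. In form: {"dp": [[tx, ty, tz], ...], "yaw": [yaw, ...]}. A call has 1 to 8 rows; each row shifts and turns the commanded pose from where the row before left it; what a row does not reach is not made up. A row lasts 1/12 s, in which the tool goes at most 41.7 mm and 7.16 degrees, less where a joint would pass 70% of its speed; a pose out of reach is approached as far as the arm can. A call is refused whole if a number of a shift passes 41.7 or a number of a turn 7.16, either way. A call with a gripper value outside its range is refused whole. "gripper" is the closure, from 0 (fully open) to 1 (shut), set as the call begins (left out, the last holds). The fingers move at their own pace and stop on an object; the grip force is fixed at half the most. Time passes only in rows, so rows that do not move let the fingers close. It gives the time, the measured TCP pose, the force, the opening and the grip force at its end, in the units of the state.
- ctrl.get_obs(): the state, without advancing time (a new reading comes with each control period).
- viewer.get_image(name): name is "scene" or "top" or "wrist"; returns a dict with "pixels" (384x512x3 uint8, red, green, blue), "range_z" (384x512 float32, mm along the optical axis (not along the pixel's ray), 0 where there is no reading), "fx", "fy", "cx", "cy" (pixels), "T" (4x4, takes a point from camera to world coordinates); the wrist camera has in their place "hand_eye" (4x4, takes a point from camera to tool coordinates, whose origin is the TCP and whose axes are the flange's). Camera axes: x right, y up, looking along -z (the intrinsics and any distortion apply to the point x, -y, -z); pixel columns grow to the right and rows downward; lengths in mm; the calibration is good to about 2 mm. A picture is of the moment at which its call begins: read the wrist's pose just before it.
- ticket.close_job(): hands the job in; it is judged then, once.
Trained networks look in a picture, given as the dict that the camera call returned (one of the last four; its "shot" number tells which), for a name from the list of things; names that differ only in an ending like _2 or _b are one class to them, and where a whole thing is asked for, a point or a joint stands for the part that bears it (a point fixed in the world has none). Each returns a list of dicts, best first, with "conf" (0 to 1); they miss things now and then, are a little off and sometimes report something else, mostly with a low value. They report only what shows in the picture. A call takes as long as a camera call. They do not tell look-alikes from the thing itself.
- models.look_for(picture, name): "bbox" ([centre column, centre row, width, height] in pixels, round what is visible of it).
- models.landmark_of(picture, name): "location" ([column, row] in pixels: a listed point, or the origin of a listed thing).
The state is a dict: "t": time; "qpos": joint angles; "qvel": joint speeds; "joint_torque": joint torques, N m; "ee_pos": TCP position; "orientation": TCP orientation; "ft_force": force on the tool from outside, world axes, zero at the start; "moment": the same for the moment, N m; "width": finger opening in mm; "grasp_force": force on a finger pad.
Only numpy, scipy, OpenCV 4.12 (cv2) and the standard library are available. Lean on these libraries where they do the work, as an engineer would, in place of code of your own. Each camera call takes 0.05 s, during which the arm holds its last target. There are 200 camera calls.

## Working session

There is one attempt and no reset: what is moved stays moved. The work goes in short steps, Python scripts to look and compute and a tool call to move; the robot and the scene stay as the last step left them, time stands still between calls to the robot, and variables do not carry over. Pictures are saved under pics/ and viewed, at most 14 in all, crops included, and the job is handed in when it is done.

Besides the shell and the picture viewer there is one more tool, called after "Call:" by a JSON object that holds its "fn" and its "kwargs", one argument or row to a line. play_rows: Moves the arm, as the interface text tells. Its arguments: {"type":"object","properties":{"dp":{"type":"array"},"yaw":{"type":"array"},"gripper":{"type":"number"}},"required":["dp","yaw"]}

```bash
ls; mkdir -p pics
cat > h.py <<'E'
import numpy as np, cv2
from workcell import ctrl, viewer, ticket, models
from scipy.spatial.transform import Rotation as R
def shot(n):
    o=ctrl.get_obs(); p=viewer.get_image(n)
    if 'T' in p: T=np.array(p['T'])
    else:
        E=np.eye(4);E[:3,:3]=R.from_rotvec(o['orientation']).as_matrix();E[:3,3]=o['ee_pos'];T=E@np.array(p['hand_eye'])
    p['W']=T; return p
def cloud(p):
    z=p['range_z'];v,u=np.mgrid[:z.shape[0],:z.shape[1]]
    c=np.stack([(u-p['cx'])/p['fx']*z,-(v-p['cy'])/p['fy']*z,-z,np.ones_like(z)],-1)
    w=(c@p['W'].T)[...,:3]; w[z<=0]=np.nan; return w
def save(p,f,img=None): cv2.imwrite('pics/'+f,cv2.cvtColor(p['pixels'] if img is None else img,cv2.COLOR_RGB2BGR))
E
python3 - <<'E'
from h import *
print(ctrl.get_obs())
for n in ['top','scene']:
    p=shot(n); save(p,n+'0.png'); w=cloud(p); print(n,{k:v for k,v in p.items() if k not in('pixels','range_z')})
    for k in ['blue_tin_mid','red_tin_mid','yellow_tin_mid','green_tin_mid','black_tin_mid','purple_tin_mid','gap','pan','plate','yellow_beaker_mid']:
        for d in models.landmark_of(p,k)[:3]:
            c,r=d['location']; print(k,round(d['conf'],2),np.round([c,r]),np.round(w[int(r),int(c)]))
E
```

```text
pics
{'t': 0.0, 'qpos': array([ 1.26699252e+00,  4.23842472e-01,  1.63070676e+00, -4.33272675e-05,
        1.08861278e+00, -1.89887840e-02]), 'qvel': array([ 0.00064451,  0.00214041,  0.00083491, -0.00026904, -0.00022439,
        0.00025506]), 'joint_torque': array([-9.06807982e-04, -5.44624507e+01, -2.73665106e+01,  6.43327762e-02,
        2.29053228e-02, -1.32271343e-04]), 'ee_pos': array([175.42069749, 599.27901841, 221.89410544]), 'orientation': array([-4.45813934e-01, -3.10958226e+00,  2.44263273e-03]), 'ft_force': array([-0.00481958, -0.04644676, -0.48828749]), 'moment': array([-0.02452783,  0.01056859,  0.03352937]), 'grasp_force': 0.0, 'width': 87.77989203326453}
top {'fx': 410.20136328477093, 'fy': 410.20136328477093, 'cx': 250.09133452318443, 'cy': 187.82774120347113, 'T': array([[ 9.06977602e-03,  9.90793396e-01, -1.35078441e-01,
         3.09994150e+02],
       [-9.99867465e-01,  7.15941051e-03, -1.46217065e-02,
        -5.60806268e+00],
       [-1.35200082e-02,  1.35193154e-01,  9.90727016e-01,
         1.47710598e+03],
       [ 0.00000000e+00,  0.00000000e+00,  0.000000
[... 1722 characters left out ...]
67e-01,  6.20663834e-01,
         7.14088881e+02],
       [ 0.00000000e+00,  0.00000000e+00,  0.00000000e+00,
         1.00000000e+00]])}
red_tin_mid 0.77 [315. 230.] [588. 217. 139.]
yellow_tin_mid 0.86 [338. 197.] [314. 208.  37.]
yellow_tin_mid 0.79 [351. 312.] [693. 345.  48.]
yellow_tin_mid 0.73 [398. 308.] [635. 433.  46.]
green_tin_mid 0.66 [310. 256.] [595. 216.  58.]
black_tin_mid 0.93 [216. 249.] [673.  -6.  50.]
purple_tin_mid 0.9 [251. 215.] [520.  17.  49.]
purple_tin_mid 0.45 [143. 159.] [ 446. -426.   59.]
gap 0.78 [234. 237.] [574.  -8.   4.]
pan 0.84 [394. 247.] [483. 392.  73.]
plate 0.79 [144. 160.] [ 449. -419.   59.]
yellow_beaker_mid 0.74 [166. 212.] [ 626. -193.   58.]
```

Run:
```python
import cv2
a=cv2.imread('pics/top0.png'); cv2.imwrite('pics/t1.png',cv2.resize(a[110:290,90:430],None,fx=2.3,fy=2.3,interpolation=cv2.INTER_CUBIC))
```

```text
(no output)
```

View pics/t1.png

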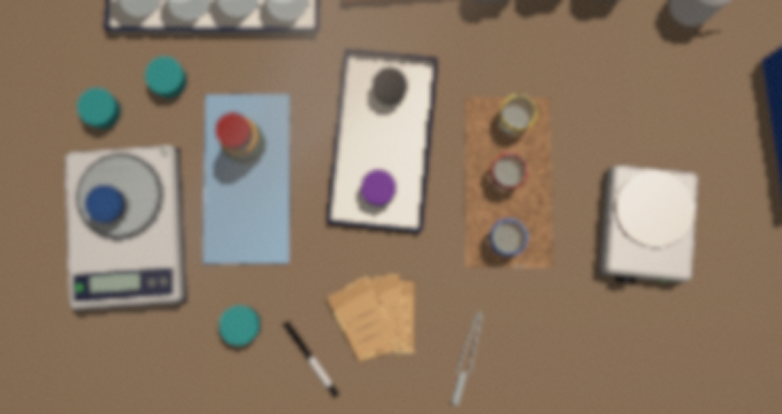

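View pics/scene0.png

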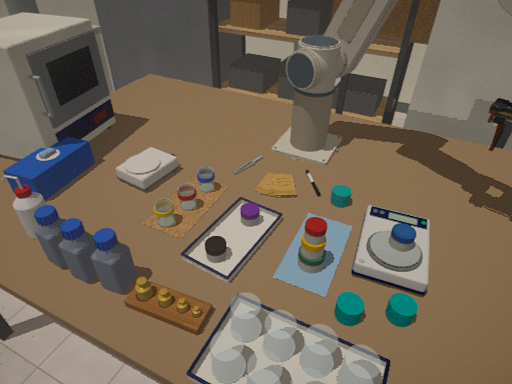

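The look-alikes for the yellow tin are the three turquoise tins, in the scene picture at (341,196), (349,309) and (401,309). The yellow tin itself is the middle one of the stack at (314,240). The yellow-collared beaker is at (165,212), the far one of the row, with red at (187,197) and blue at (206,180). Blue tin on the balance is at (402,236), black at (216,247), purple at (250,214).

```bash
cat >> h.py <<'E'
def circ(w,c0,z0,rad,tol=4):
    """centre of disc of radius rad at height about z0 near c0: returns xy, median z, n, robust min-enclosing radius"""
    c=np.array(c0,float)
    for _ in range(6):
        m=(np.abs(w[...,2]-z0)<tol)&(np.hypot(w[...,0]-c[0],w[...,1]-c[1])<rad+12)
        q=w[m]; 
        if len(q)<10: return None
        n=np.median(q[:,2])
        (x,y),r=cv2.minEnclosingCircle(q[:,:2].astype(np.float32)); c=np.array([x,y])
    return np.round(c,1),np.round(q[:,:2].mean(0),1),round(float(n),1),len(q),round(r,1)
E
python3 - <<'E'
from h import *
for n in ['top','scene']:
    p=shot(n); w=cloud(p)
    print(n)
    for k,c,z,r in [('blue',(452,401),112,28),('red',(560,207),140,26),('black',(650,-22),50,28),('purple',(500,19),50,28),('pan',(473,392),66,60),('plate',(467,-407),61,58),('ybeak',(615,-205),72,25),('wiz',(570,200),94,30)]:
        print(k,circ(w,c,z,r))
    if n=='top':
        hsv=cv2.cvtColor(p['pixels'],cv2.COLOR_RGB2HSV)
        reg=(w[...,0]>400)&(w[...,0]<720)&(abs(w[...,1])<130)
        m=reg&(((hsv[...,1]<70)&(hsv[...,2]>120))|(w[...,2]>12))&(w[...,2]<60)
        q=w[m][:,:2].astype(np.float32); print('tray',cv2.minAreaRect(q),len(q))
p=shot('wrist');w=cloud(p);save(p,'w0.png');print(p['hand_eye'],p['fx'],p['cx'],p['cy'],np.nanmedian(w[...,0]),np.nanmedian(w[...,1]))
E
```

```text
top
blue (array([460.2, 401.7]), array([460.4, 401.8]), 111.3, 182, 27.8)
red (array([565.4, 210.9]), array([564.9, 210.3]), 139.5, 163, 25.9)
black (array([655.4, -16.6]), array([655.1, -16.6]), 49.5, 149, 27.6)
purple (array([ 4.957e+02, -2.000e-01]), array([ 4.95e+02, -1.00e-01]), 49.9, 148, 28.0)
pan (array([475.8, 390.5]), array([481.3, 386.4]), 65.4, 534, 66.1)
plate (array([ 462.1, -406.3]), array([ 462.6, -414.2]), 60.6, 766, 68.4)
ybeak (array([ 609.8, -213.5]), array([ 610.3, -210.4]), 71.8, 27, 24.9)
wiz (array([565.4, 209.4]), array([553.8, 198. ]), 94.7, 36, 29.0)
tray ((580.3555908203125, 26.89348602294922), (217.1459503173828, 285.37457275390625), 84.7522964477539) 3266
scene
blue (array([461.1, 403.8]), array([463.3, 403.7]), 111.3, 307, 29.9)
red (array([566.4, 213.2]), array([568.3, 213.3]), 139.1, 275, 27.1)
black (array([657.4, -13.7]), array([657.8, -13.2]), 48.9, 283, 28.1)
purple (array([496. ,   2.5]), array([498.3,   3.2]), 48.9, 205, 29.0)
pan (array([478.4, 396.6]), array([491.6, 394. ]), 65.1, 1032, 61.0)
plate (array([ 466.9, -412.5]), array([ 467.4, -411.6]), 59.2, 539, 60.5)
ybeak (array([ 612.4, -211.1]), array([ 615.3, -210.1]), 70.1, 48, 25.0)
wiz (array([569. , 213.5]), array([583.2, 216.6]), 93.1, 129, 29.7)
[[ 1.15791297e-03  9.65605046e-01  2.60010681e-01  7.26281395e+01]
 [ 9.99998275e-01 -7.40450921e-04 -1.70349857e-03  3.27959879e-01]
 [-1.45238167e-03  2.60012205e-01 -9.65604238e-01 -1.62251117e+02]
 [ 0.00000000e+00  0.00000000e+00  0.00000000e+00  1.00000000e+00]] 294.255030037126 258.6403962877295 194.66955308783855 148.79340294010015 603.7462285130473
```

View pics/w0.png

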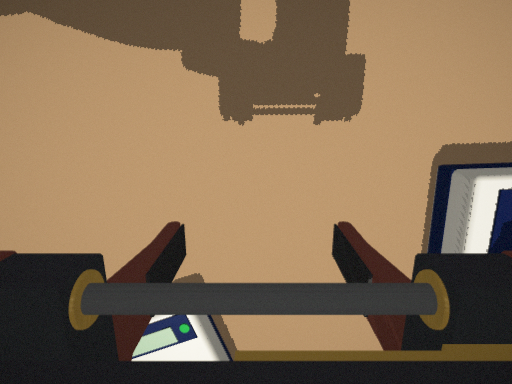

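Call:
{"fn": "play_rows", "kwargs": {
  "dp": [
    [32,-22,5],
    [32,-22,5],
    [32,-22,5],
    [32,-22,5],
    [32,-22,5],
    [32,-22,5],
    [32,-22,5],
    [32,-22,3]
  ],
  "yaw": [2,2,2,2,2,2,2,2.3],
  "gripper": 0
}}

```text
t: 1.92
ee_pos: [433.1, 422.7, 261.4]
orientation: [-0.002, 3.141, 0.001]
ft_force: [0.8, 1.1, -0.7]
width: 87.5
grasp_force: 0.0
```

Call:
{"fn": "play_rows", "kwargs": {
  "dp": [
    [28,-21,0],
    [0,0,0]
  ],
  "yaw": [0,0]
}}

```text
t: 2.08
ee_pos: [464.1, 399.5, 261.1]
orientation: [0.007, 3.139, -0.0]
ft_force: [-0.1, 0.1, 0.2]
width: 87.6
grasp_force: 0.0
```

```bash
cat >> h.py <<'E'
def lid(col,z,near,r=30,p=None):
    """lid centre in wrist view: colour near, at height z"""
    p=p or shot('wrist'); w=cloud(p); o=ctrl.get_obs()
    print('tcp',np.round(o['ee_pos'],1),'yaw_close',np.round(np.degrees(np.arctan2(*R.from_rotvec(o['orientation']).as_matrix()[[1,0],1])),1))
    print(col,circ(w,near,z,r)); return p,w
E
python3 - <<'E'
from h import *
p,w=lid('blue',112,(460,402)); save(p,'w1.png'); print('pan',circ(w,(477,393),66,60))
q=w[(abs(w[...,2]-66)<3)&(np.hypot(w[...,0]-477,w[...,1]-393)<75)]; print(len(q),q.min(0),q.max(0))
E
```

```text
tcp [461.9 400.9 260.8] yaw_close 89.7
blue (array([459.1, 404.4]), array([458.2, 404.5]), 112.3, 2019, 28.0)
pan (array([475.8, 396.5]), array([476.7, 392.7]), 66.0, 4856, 59.9)
4853 [416.06862581 337.29026053  63.1087902 ] [535.13117755 455.86051364  68.85423632]
```

View pics/w1.png

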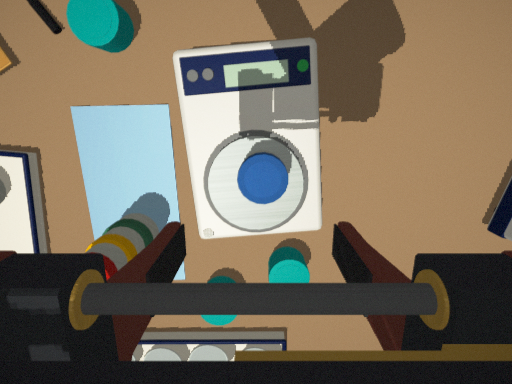

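The blue lid shows at (263,178) on the pan, whose disc is centred at about (256,182), with no obstacle near. I descend now.

Call:
{"fn": "play_rows", "kwargs": {
  "dp": [
    [0,0.8,-35],
    [0,0,-40],
    [0,0,-40],
    [0,0,-35],
    [0,0,-20],
    [0,0,-11],
    [0,0,0],
    [0,0,0]
  ],
  "yaw": [0,0,0,0,0,0,0,0]
}}

```text
t: 2.8
ee_pos: [459.2, 404.4, 80.0]
orientation: [0.001, -3.141, -0.0]
ft_force: [0.6, -0.4, 0.1]
width: 87.7
grasp_force: 0.0
```

Call:
{"fn": "play_rows", "kwargs": {
  "dp": [
    [0,0,0],
    [0,0,0],
    [0,0,0],
    [0,0,0],
    [0,0,0],
    [0,0,0]
  ],
  "yaw": [0,0,0,0,0,0],
  "gripper": 1
}}

```text
t: 3.3
ee_pos: [459.9, 403.8, 80.4]
orientation: [0.001, 3.141, 0.001]
ft_force: [-0.3, -2.0, 4.6]
width: 55.5
grasp_force: 30.0
```

Call:
{"fn": "play_rows", "kwargs": {
  "dp": [
    [0,0,10],
    [0,0,30],
    [0,0,40],
    [0,-10,40],
    [2,-30,25],
    [2,-38,12],
    [3,-40,5],
    [3,-40,0]
  ],
  "yaw": [0,0,0,0,0,0,0,0]
}}

```text
t: 3.97
ee_pos: [470.0, 244.7, 244.1]
orientation: [-0.001, 3.138, 0.002]
ft_force: [0.9, 0.3, -1.2]
width: 55.5
grasp_force: 30.0
```

Call:
{"fn": "play_rows", "kwargs": {
  "dp": [
    [0,-40,0],
    [0,-40,0],
    [0,-40,0],
    [0,-40,0],
    [0,-40,0],
    [0,-30,0],
    [0,-20,0],
    [0,0,0]
  ],
  "yaw": [0,0,0,0,0,0,0,0]
}}

```text
t: 4.63
ee_pos: [469.3, -7.5, 242.2]
orientation: [0.006, 3.141, -0.001]
ft_force: [-0.2, -0.2, -0.3]
width: 55.6
grasp_force: 30.0
```

```bash
cat >> h.py <<'E'
def held():
    p=shot('wrist'); w=cloud(p); o=ctrl.get_obs(); print(np.round(o['ee_pos'],1),o['width'],np.round(o['ft_force'],1)); return p,w
E
python3 - <<'E'
from h import *
p,w=held(); save(p,'w2.png')
b=circ(w,(656,-15.5),50,28);q=circ(w,(496,1),50,28);print(b,q)
print('stack red',circ(w,(565.5,212),140,26))
for k in ['gap']:
    for d in models.landmark_of(p,k)[:2]:
        c,r=d['location'];print(d['conf'],c,r,w[int(r),int(c)])
E
```

```text
[469.4  -5.9 242.2] 55.505791832513886 [ 0.  -0.3 -1.9]
(array([668.2, -14. ]), array([672.5, -13.9]), 50.0, 223, 23.1) (array([492.7,   2.5]), array([481.1,   4.2]), 50.2, 727, 27.4)
stack red (array([551. , 214.7]), array([546.5, 216.9]), 140.4, 413, 17.4)
```

View pics/w2.png

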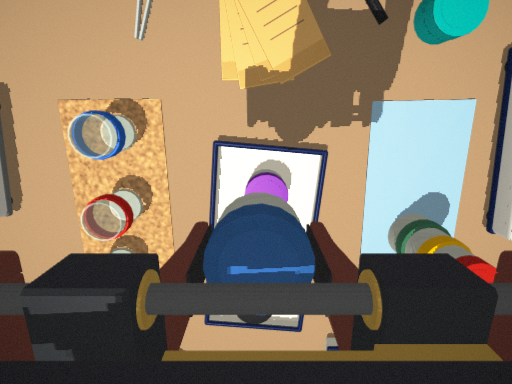

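The tray appears at (215–325,145–325) with the purple lid at (267,188); the held blue tin hides the middle. The midpoint from the cameras is (576.5,-5.5).

Call:
{"fn": "play_rows", "kwargs": {
  "dp": [
    [30,-1,0],
    [37,0,0],
    [30,0,-10],
    [10,0,-30],
    [0,0,-40],
    [0,0,-40],
    [0,0,-40],
    [0,0,-30]
  ],
  "yaw": [0,0,0,0,0,0,0,0]
}}

```text
t: 5.4
ee_pos: [575.2, -3.5, 48.7]
orientation: [0.002, -3.139, -0.001]
ft_force: [-0.0, 0.8, -0.6]
width: 55.8
grasp_force: 30.0
```

Call:
{"fn": "play_rows", "kwargs": {
  "dp": [
    [0,0,-15],
    [0,0,-10],
    [0,0,-5],
    [0,0,-2],
    [0,0,0],
    [0,0,0]
  ],
  "yaw": [0,0,0,0,0,0]
}}

```text
t: 5.9
ee_pos: [577.6, -5.2, 20.9]
orientation: [0.0, 3.14, -0.0]
ft_force: [-0.0, 0.5, -2.3]
width: 55.5
grasp_force: 30.0
```

Call:
{"fn": "play_rows", "kwargs": {
  "dp": [
    [0,0,-1],
    [0,0,-1],
    [0,0,0]
  ],
  "yaw": [0,0,0]
}}

```text
t: 6.15
ee_pos: [577.1, -5.4, 18.4]
orientation: [0.001, 3.14, 0.0]
ft_force: [-0.4, 0.1, 0.9]
width: 55.9
grasp_force: 30.0
```

Call:
{"fn": "play_rows", "kwargs": {
  "dp": [
    [0,0,0],
    [0,0,0],
    [0,0,0],
    [0,0,0],
    [0,0,0],
    [0,0,0]
  ],
  "yaw": [0,0,0,0,0,0],
  "gripper": 0
}}

```text
t: 6.65
ee_pos: [576.5, -5.4, 17.6]
orientation: [-0.0, -3.141, 0.0]
ft_force: [0.1, -0.1, 0.2]
width: 86.9
grasp_force: 0.0
```

Call:
{"fn": "play_rows", "kwargs": {
  "dp": [
    [0,0,20],
    [0,0,30],
    [0,0,40],
    [0,0,40],
    [20,0,40],
    [30,0,30],
    [20,0,20],
    [0,0,0]
  ],
  "yaw": [0,0,0,0,0,0,0,0]
}}

```text
t: 7.32
ee_pos: [650.7, -5.5, 240.4]
orientation: [0.0, 3.13, -0.0]
ft_force: [0.4, -0.2, 0.6]
width: 87.7
grasp_force: 0.0
```

Run:
```python
from h import *
p,w=held()
for n,c in [('black',(656,-14)),('purple',(496,2)),('blue',(577,-6))]: print(n,circ(w,c,50,28))
m=(abs(w[...,2]-20)<6)&(abs(w[...,0]-576)<180)&(abs(w[...,1]+6)<95); print('rim',cv2.minAreaRect(w[m][:,:2].astype(np.float32)),m.sum())
print('stack red',circ(w,(565.5,212),140,26)); print('beak',circ(w,(611,-212),72,26))
for d in models.landmark_of(p,'gap')[:2]:
    c,r=d['location'];print(d['conf'],c,r,w[int(r),int(c)])
```

```text
[647.3  -5.4 237. ] 87.82221676338773 [ 0.3  0.3 -0.6]
black (array([654.1, -14.1]), array([653.4, -14.1]), 50.3, 1590, 27.8)
purple (array([494.4,   2.5]), array([494.3,   2.2]), 50.4, 2323, 28.0)
blue (array([576.3,  -4.3]), array([576. ,  -4.2]), 50.4, 1877, 27.8)
rim ((580.0384521484375, -4.669891357421875), (150.00656127929688, 266.1391906738281), 84.85345458984375) 3321
stack red (array([564.9, 209.9]), array([566.5, 199. ]), 140.5, 1453, 25.6)
beak (array([ 609.7, -211. ]), array([ 608.9, -211.1]), 71.2, 456, 25.6)
```

Call:
{"fn": "play_rows", "kwargs": {
  "dp": [
    [-10,30,15],
    [-12,38,15],
    [-12,38,15],
    [-12,38,7],
    [-12,38,0],
    [-12,25,0],
    [-11,10,0],
    [0,0,0]
  ],
  "yaw": [0,0,0,0,0,0,0,0]
}}

```text
t: 8.08
ee_pos: [560.5, 211.3, 283.6]
orientation: [0.005, -3.137, 0.002]
ft_force: [1.1, 0.2, -0.8]
width: 87.8
grasp_force: 0.0
```

Call:
{"fn": "play_rows", "kwargs": {
  "dp": [
    [0,0,0],
    [0,0,0]
  ],
  "yaw": [0,0]
}}

```text
t: 8.25
ee_pos: [563.8, 208.7, 284.8]
orientation: [-0.001, -3.14, 0.002]
ft_force: [-0.2, -0.3, 0.1]
width: 88.0
grasp_force: 0.0
```

Run:
```python
from h import *
p,w=held(); save(p,'w3.png')
print(circ(w,(565.5,211),140,26))
q=w[(abs(w[...,2]-94)<3)&(np.hypot(w[...,0]-566,w[...,1]-211)<45)];print(len(q),q.min(0),q.max(0))
q=w[(abs(w[...,2]-48)<3)&(np.hypot(w[...,0]-566,w[...,1]-211)<50)];print(len(q),q.min(0),q.max(0))
```

```text
[564.2 208.5 285.1] 87.80901856044377 [0.5 0.1 0.5]
(array([564.3, 213.4]), array([563.5, 213.4]), 140.3, 1755, 25.8)
261 [535.89125254 184.54296795  91.17085307] [571.08893829 242.31905176  96.93000298]
253 [532.1648539  181.5042843   45.02554585] [569.11460405 247.65833354  50.93208748]
```

View pics/w3.png

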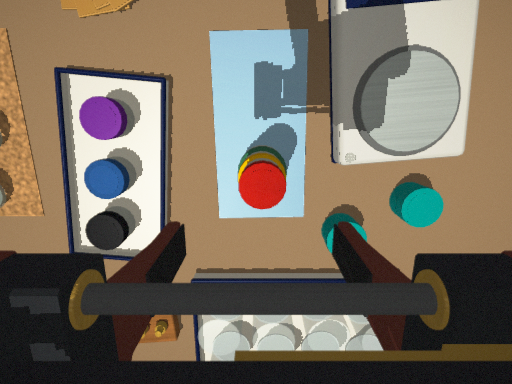

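Red lid at (262,184), with the yellow and green lids' edges just above it; the blue tin stands between purple and black at (107,178). I descend on red.

Call:
{"fn": "play_rows", "kwargs": {
  "dp": [
    [0,4.5,-35],
    [0,0,-40],
    [0,0,-40],
    [0,0,-35],
    [0,0,-20],
    [0,0,-7],
    [0,0,0],
    [0,0,0]
  ],
  "yaw": [0,0,0,0,0,0,0,0]
}}

```text
t: 8.97
ee_pos: [565.1, 213.9, 109.4]
orientation: [0.002, 3.141, 0.0]
ft_force: [-0.1, -0.0, 0.6]
width: 87.7
grasp_force: 0.0
```

Call:
{"fn": "play_rows", "kwargs": {
  "dp": [
    [0,0,0],
    [0,0,0],
    [0,0,0],
    [0,0,0],
    [0,0,0],
    [0,0,0]
  ],
  "yaw": [0,0,0,0,0,0],
  "gripper": 1
}}

```text
t: 9.47
ee_pos: [564.3, 214.5, 109.2]
orientation: [0.0, 3.141, 0.0]
ft_force: [0.1, -1.5, 5.9]
width: 51.5
grasp_force: 30.3
```

Call:
{"fn": "play_rows", "kwargs": {
  "dp": [
    [0,0,6],
    [0,0,14],
    [-10,0,5],
    [-25,0,0],
    [-30,0,0],
    [-20,0,0],
    [-8,0,0],
    [0,0,-20]
  ],
  "yaw": [0,0,0,0,0,0,0,0]
}}

```text
t: 10.13
ee_pos: [471.2, 215.4, 116.5]
orientation: [-0.001, 3.137, 0.003]
ft_force: [0.7, 0.2, -1.4]
width: 51.7
grasp_force: 30.0
```

Call:
{"fn": "play_rows", "kwargs": {
  "dp": [
    [0,0,-30],
    [0,0,-30],
    [0,0,-20],
    [0,0,-8],
    [0,0,-4],
    [0,0,0],
    [0,0,0]
  ],
  "yaw": [0,0,0,0,0,0,0]
}}

```text
t: 10.72
ee_pos: [472.0, 214.8, 22.6]
orientation: [0.001, 3.14, 0.001]
ft_force: [0.3, 0.6, -0.9]
width: 51.6
grasp_force: 30.0
```

Call:
{"fn": "play_rows", "kwargs": {
  "dp": [
    [0,0,-2],
    [0,0,-1.5],
    [0,0,-1.5],
    [0,0,0]
  ],
  "yaw": [0,0,0,0]
}}

```text
t: 11.05
ee_pos: [471.7, 214.7, 17.2]
orientation: [0.001, 3.14, 0.001]
ft_force: [0.6, 0.1, 0.2]
width: 51.4
grasp_force: 30.0
```

Call:
{"fn": "play_rows", "kwargs": {
  "dp": [
    [0,0,0],
    [0,0,0],
    [0,0,0],
    [0,0,0],
    [0,0,0],
    [0,0,0]
  ],
  "yaw": [0,0,0,0,0,0],
  "gripper": 0
}}

```text
t: 11.55
ee_pos: [471.1, 214.5, 16.7]
orientation: [-0.001, -3.141, 0.0]
ft_force: [0.3, -0.0, 0.1]
width: 86.8
grasp_force: 0.0
```

Call:
{"fn": "play_rows", "kwargs": {
  "dp": [
    [0,0,20],
    [0,0,30],
    [0,0,40],
    [0,0,40],
    [20,0,35],
    [30,0,35],
    [30,0,20],
    [14,0,10]
  ],
  "yaw": [0,0,0,0,0,0,0,0]
}}

```text
t: 12.22
ee_pos: [566.5, 215.1, 247.8]
orientation: [0.001, 3.134, 0.004]
ft_force: [-0.5, -0.3, 0.5]
width: 87.4
grasp_force: 0.0
```

Call:
{"fn": "play_rows", "kwargs": {
  "dp": [
    [0,0,0],
    [0,0,0],
    [0,0,0]
  ],
  "yaw": [0,0,0]
}}

```text
t: 12.47
ee_pos: [560.5, 214.1, 241.8]
orientation: [-0.0, -3.138, 0.002]
ft_force: [0.1, -0.7, -0.2]
width: 87.7
grasp_force: 0.0
```

Run:
```python
from h import *
p,w=held(); save(p,'w4.png')
print('yellow',circ(w,(566,213),94,30)); print('red',circ(w,(471,213),48,26))
q=w[(abs(w[...,2]-48)<3)&(np.hypot(w[...,0]-566,w[...,1]-213)<45)];print(len(q),q.min(0),q.max(0))
print('pan',circ(w,(476,396.5),66,60))
```

```text
[560.2 214.1 241.7] 87.79535135417755 [-0.9 -0.2  0.4]
yellow (array([565.4, 213.4]), array([564.5, 213.3]), 94.3, 2288, 29.9)
red (array([471.5, 215.9]), array([471.4, 215.9]), 48.4, 1612, 25.9)
319 [532.50410498 181.07345315  45.02034004] [571.04138904 246.92974754  50.91217875]
pan (array([475.8, 396.2]), array([473.6, 395.5]), 66.5, 9750, 60.3)
```

View pics/w4.png

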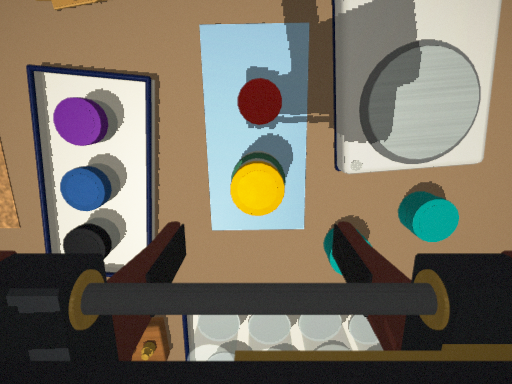

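Yellow lid clear at (257,188) on green, red set down at (260,101). I take yellow.

Call:
{"fn": "play_rows", "kwargs": {
  "dp": [
    [5,-0.7,-35],
    [0,0,-40],
    [0,0,-40],
    [0,0,-35],
    [0,0,-20],
    [0,0,-9],
    [0,0,0],
    [0,0,0]
  ],
  "yaw": [0,0,0,0,0,0,0,0]
}}

```text
t: 13.18
ee_pos: [566.8, 213.9, 64.4]
orientation: [-0.0, -3.141, 0.0]
ft_force: [1.1, 0.8, 0.4]
width: 87.7
grasp_force: 0.0
```

Call:
{"fn": "play_rows", "kwargs": {
  "dp": [
    [0,0,0],
    [0,0,0],
    [0,0,0],
    [0,0,0],
    [0,0,0],
    [0,0,0]
  ],
  "yaw": [0,0,0,0,0,0],
  "gripper": 1
}}

```text
t: 13.68
ee_pos: [567.8, 213.8, 65.4]
orientation: [0.0, 3.14, 0.0]
ft_force: [-0.7, -1.7, 7.1]
width: 59.9
grasp_force: 30.0
```

Call:
{"fn": "play_rows", "kwargs": {
  "dp": [
    [0,0,6],
    [0,0,14],
    [0,0,25],
    [-15,28,15],
    [-15,30,5],
    [-15,33,0],
    [-15,33,0],
    [-15,33,0]
  ],
  "yaw": [0,0,0,0,0,0,0,0]
}}

```text
t: 14.35
ee_pos: [491.4, 372.0, 129.9]
orientation: [0.002, 3.142, 0.0]
ft_force: [-0.3, 0.5, -0.4]
width: 59.6
grasp_force: 30.0
```

Call:
{"fn": "play_rows", "kwargs": {
  "dp": [
    [-15,25,0],
    [0,0,-15],
    [0,0,-15],
    [0,0,-8],
    [0,0,-3],
    [0,0,0],
    [0,0,0],
    [0,0,0]
  ],
  "yaw": [0,0,0,0,0,0,0,0]
}}

```text
t: 15.02
ee_pos: [478.0, 395.7, 89.1]
orientation: [0.002, 3.141, 0.001]
ft_force: [-0.0, 0.7, -1.9]
width: 59.7
grasp_force: 30.0
```

Call:
{"fn": "play_rows", "kwargs": {
  "dp": [
    [-0.5,0.5,-2],
    [0,0,-1.5],
    [0,0,-1.5],
    [0,0,0],
    [0,0,0]
  ],
  "yaw": [0,0,0,0,0]
}}

```text
t: 15.43
ee_pos: [476.8, 396.2, 83.4]
orientation: [-0.001, -3.142, 0.0]
ft_force: [0.4, 0.4, -2.0]
width: 59.7
grasp_force: 30.0
```

Call:
{"fn": "play_rows", "kwargs": {
  "dp": [
    [0,0,-1],
    [0,0,0],
    [0,0,0]
  ],
  "yaw": [0,0,0]
}}

```text
t: 15.68
ee_pos: [476.8, 396.3, 83.4]
orientation: [0.0, 3.141, 0.0]
ft_force: [-1.9, -1.5, 6.7]
width: 59.5
grasp_force: 30.0
```

Contact felt, so I release it and rise to look.

Call:
{"fn": "play_rows", "kwargs": {
  "dp": [
    [0,0,0],
    [0,0,0],
    [0,0,0],
    [0,0,0],
    [0,0,0],
    [0,0,0]
  ],
  "yaw": [0,0,0,0,0,0],
  "gripper": 0
}}

```text
t: 16.18
ee_pos: [476.8, 396.3, 82.3]
orientation: [-0.0, -3.142, 0.0]
ft_force: [-0.0, -0.5, 0.2]
width: 87.9
grasp_force: 0.0
```

Call:
{"fn": "play_rows", "kwargs": {
  "dp": [
    [0,0,20],
    [0,0,30],
    [0,0,40],
    [0,0,40],
    [0,0,20],
    [0,0,5],
    [0,0,0],
    [0,0,0]
  ],
  "yaw": [0,0,0,0,0,0,0,0]
}}

```text
t: 16.85
ee_pos: [476.2, 395.8, 236.1]
orientation: [-0.001, -3.14, 0.002]
ft_force: [-0.0, -0.1, -1.0]
width: 88.0
grasp_force: 0.0
```

Run:
```python
from h import *
p,w=held()
print('yellow',circ(w,(476,396),112,30)); print('red',circ(w,(471,215),48,26))
q=w[(abs(w[...,2]-66)<3)&(np.hypot(w[...,0]-477,w[...,1]-396)<75)];print(len(q),(q.min(0)+q.max(0))/2,np.ptp(q,0))
```

```text
[475.9 395.5 235.4] 87.69649743548563 [-0.4  0.5 -0. ]
yellow (array([474.4, 397.3]), array([473.4, 397.3]), 112.3, 2690, 30.0)
red (array([471.9, 216.5]), array([471.1, 217.1]), 47.9, 1431, 26.1)
5341 [476.30019222 396.2372282   66.09776054] [118.68928158 118.41930677   5.72168651]
```

Call:
{"fn": "play_rows", "kwargs": {
  "dp": [
    [0,-20,0],
    [-1,-35,0],
    [-1,-40,0],
    [-1,-40,-10],
    [-1,-30,-10],
    [0,-15,-10],
    [0,0,0],
    [0,0,0]
  ],
  "yaw": [0,0,0,0,0,0,0,0]
}}

```text
t: 17.57
ee_pos: [471.8, 215.3, 205.5]
orientation: [-0.003, -3.138, 0.002]
ft_force: [-0.1, 0.5, -0.3]
width: 88.0
grasp_force: 0.0
```

Run:
```python
from h import *
p,w=held()
print('red',circ(w,(471,215),48,26)); print('green',circ(w,(566,214),48,34))
```

```text
[472.5 216.3 206.3] 87.61997703998067 [ 0.2  0.4 -0.1]
red (array([471.7, 215.9]), array([470.9, 215.8]), 48.3, 1632, 25.9)
green (array([565.3, 214.1]), array([563.6, 214.2]), 48.2, 2271, 34.2)
```

Call:
{"fn": "play_rows", "kwargs": {
  "dp": [
    [-0.5,0,-35],
    [0,0,-40],
    [0,0,-40],
    [0,0,-40],
    [0,0,-20],
    [0,0,-13],
    [0,0,0],
    [0,0,0]
  ],
  "yaw": [0,0,0,0,0,0,0,0]
}}

```text
t: 18.28
ee_pos: [472.1, 217.3, 18.7]
orientation: [0.002, -3.14, 0.001]
ft_force: [0.1, -0.9, -0.3]
width: 87.9
grasp_force: 0.0
```

Call:
{"fn": "play_rows", "kwargs": {
  "dp": [
    [0,0,0],
    [0,0,0],
    [0,0,0],
    [0,0,0],
    [0,0,0],
    [0,0,0]
  ],
  "yaw": [0,0,0,0,0,0],
  "gripper": 1
}}

```text
t: 18.78
ee_pos: [472.6, 216.3, 19.9]
orientation: [0.001, 3.141, 0.0]
ft_force: [0.3, 1.8, 4.9]
width: 51.6
grasp_force: 30.4
```

Call:
{"fn": "play_rows", "kwargs": {
  "dp": [
    [0,0,6],
    [0,0,15],
    [0,0,25],
    [0,0,20],
    [0,0,4],
    [0,0,0],
    [0,0,0]
  ],
  "yaw": [0,0,0,0,0,0,0]
}}

```text
t: 19.37
ee_pos: [472.1, 216.2, 89.2]
orientation: [-0.001, -3.142, -0.0]
ft_force: [-1.0, 0.3, -1.4]
width: 51.4
grasp_force: 30.0
```

Call:
{"fn": "play_rows", "kwargs": {
  "dp": [
    [10,-1,0],
    [25,-1,0],
    [30,0,0],
    [20,0,0],
    [8,0,0],
    [0,0,0],
    [0,0,-10],
    [0,0,-8]
  ],
  "yaw": [0,0,0,0,0,0,0,0]
}}

```text
t: 20.03
ee_pos: [563.6, 214.0, 70.0]
orientation: [-0.0, -3.14, 0.001]
ft_force: [-0.2, -1.1, -0.8]
width: 51.7
grasp_force: 30.0
```

Call:
{"fn": "play_rows", "kwargs": {
  "dp": [
    [0,0,-2],
    [0,0,-1],
    [0,0,0],
    [0,0,0]
  ],
  "yaw": [0,0,0,0]
}}

```text
t: 20.37
ee_pos: [565.0, 214.4, 68.5]
orientation: [0.0, -3.141, 0.0]
ft_force: [-0.2, 0.5, -0.9]
width: 51.7
grasp_force: 30.0
```

Call:
{"fn": "play_rows", "kwargs": {
  "dp": [
    [0,0,-1.5],
    [0,0,-1],
    [0,0,0],
    [0,0,0]
  ],
  "yaw": [0,0,0,0]
}}

```text
t: 20.7
ee_pos: [565.4, 214.3, 66.0]
orientation: [0.001, 3.141, 0.0]
ft_force: [0.1, 0.2, -1.6]
width: 51.8
grasp_force: 30.0
```

Call:
{"fn": "play_rows", "kwargs": {
  "dp": [
    [0,0,-1],
    [0,0,0],
    [0,0,0]
  ],
  "yaw": [0,0,0]
}}

```text
t: 20.95
ee_pos: [565.4, 214.3, 65.9]
orientation: [0.001, 3.141, 0.0]
ft_force: [-2.4, -0.3, 8.1]
width: 51.6
grasp_force: 30.0
```

Call:
{"fn": "play_rows", "kwargs": {
  "dp": [
    [0,0,0],
    [0,0,0],
    [0,0,0],
    [0,0,0],
    [0,0,0],
    [0,0,0]
  ],
  "yaw": [0,0,0,0,0,0],
  "gripper": 0
}}

```text
t: 21.45
ee_pos: [565.3, 214.3, 64.8]
orientation: [-0.001, -3.142, 0.0]
ft_force: [-0.3, -0.9, -0.5]
width: 86.6
grasp_force: 0.0
```

Call:
{"fn": "play_rows", "kwargs": {
  "dp": [
    [0,0,20],
    [0,0,30],
    [0,0,40],
    [0,0,40],
    [0,0,30],
    [0,0,5],
    [0,0,0],
    [0,0,0]
  ],
  "yaw": [0,0,0,0,0,0,0,0]
}}

```text
t: 22.12
ee_pos: [564.8, 214.1, 229.2]
orientation: [-0.0, -3.141, 0.0]
ft_force: [0.0, -0.2, 0.1]
width: 87.7
grasp_force: 0.0
```

Run:
```python
from h import *
p,w=held()
print('red',circ(w,(565,214),94,26))
q=w[(abs(w[...,2]-48)<3)&(np.hypot(w[...,0]-566,w[...,1]-213)<45)];print(len(q),q.min(0),q.max(0))
```

```text
[564.3 213.9 228.2] 87.71072392876512 [ 0.5 -0.4 -0.8]
red (array([564.3, 215.2]), array([563.6, 215.5]), 94.3, 1864, 26.0)
622 [532.14018097 181.17943968  45.13120178] [586.6904624  247.10508551  50.94575713]
```

Call:
{"fn": "play_rows", "kwargs": {
  "dp": [
    [4,-25,0],
    [5,-38,0],
    [5,-40,0],
    [5,-40,0],
    [5,-40,0],
    [5,-40,0],
    [5,-40,0],
    [5,-40,0]
  ],
  "yaw": [0,0,0,0,0,0,0,0]
}}

```text
t: 22.83
ee_pos: [602.9, -90.5, 227.3]
orientation: [-0.0, -3.137, -0.001]
ft_force: [0.6, -0.6, 0.6]
width: 87.9
grasp_force: 0.0
```

Call:
{"fn": "play_rows", "kwargs": {
  "dp": [
    [5,-40,0],
    [2,-40,0],
    [0,-30,0],
    [0,-12,0],
    [0,0,0],
    [0,0,0],
    [0,0,0]
  ],
  "yaw": [0,0,0,0,0,0,0]
}}

```text
t: 23.42
ee_pos: [610.8, -209.1, 228.8]
orientation: [0.001, -3.14, -0.002]
ft_force: [0.6, -0.2, 0.6]
width: 87.6
grasp_force: 0.0
```

Run:
```python
from h import *
p,w=held(); save(p,'w5.png')
c=(610.5,-211)
print('beak rim',circ(w,c,72,25,3)); print('collar',circ(w,c,60,28,3))
h=cv2.cvtColor(p['pixels'],cv2.COLOR_RGB2HSV)
m=(h[...,0]>20)&(h[...,0]<35)&(h[...,1]>150)&(h[...,2]>80)&(np.hypot(w[...,0]-c[0],w[...,1]-c[1])<50)
q=w[m];print(len(q),cv2.minEnclosingCircle(q[:,:2].astype(np.float32)),np.percentile(q[:,2],[2,50,98]))
q=w[(abs(w[...,2]-61)<3)&(np.hypot(w[...,0]-466,w[...,1]+411)<72)];print('plate',len(q),(q.min(0)+q.max(0))/2 if len(q) else 0,np.ptp(q,0) if len(q) else 0)
```

```text
[ 611.1 -208.8  229.2] 87.91394330966861 [-1.1  1.1 -0.2]
beak rim (array([ 609.3, -211.2]), array([ 608.7, -211.1]), 71.8, 327, 25.0)
collar (array([ 608.9, -211.1]), array([ 600.9, -210.6]), 60.0, 308, 27.8)
1192 ((603.2239990234375, -210.2559814453125), 47.11071014404297) [ 49.73477263 335.91419337 338.17331255]
plate 9440 [ 473.79526293 -413.67650025   61.01166303] [ 91.59027936 116.60853455   5.95060297]
```

View pics/w5.png

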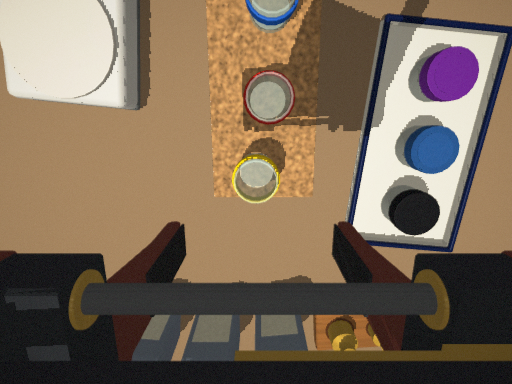

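The yellow-ringed beaker is at (256,180), with the red one at (269,97) and the blue one at (272,5). I take the yellow one by its collar.

Call:
{"fn": "play_rows", "kwargs": {
  "dp": [
    [-2,-2.3,-35],
    [0,0,-40],
    [0,0,-40],
    [0,0,-40],
    [0,0,-25],
    [0,0,-16],
    [0,0,0],
    [0,0,0]
  ],
  "yaw": [0,0,0,0,0,0,0,0]
}}

```text
t: 24.13
ee_pos: [609.1, -211.4, 33.4]
orientation: [0.002, -3.14, -0.001]
ft_force: [-0.5, -0.2, 0.8]
width: 87.7
grasp_force: 0.0
```

Call:
{"fn": "play_rows", "kwargs": {
  "dp": [
    [0,0,0],
    [0,0,0],
    [0,0,0],
    [0,0,0],
    [0,0,0],
    [0,0,0]
  ],
  "yaw": [0,0,0,0,0,0],
  "gripper": 1
}}

```text
t: 24.63
ee_pos: [609.7, -213.2, 34.8]
orientation: [0.001, 3.141, -0.0]
ft_force: [-0.2, 0.8, 5.5]
width: 55.2
grasp_force: 30.0
```

Call:
{"fn": "play_rows", "kwargs": {
  "dp": [
    [0,0,6],
    [0,0,15],
    [0,0,30],
    [0,0,30],
    [0,0,15],
    [0,0,4],
    [0,0,0],
    [0,0,0]
  ],
  "yaw": [0,0,0,0,0,0,0,0]
}}

```text
t: 25.3
ee_pos: [608.8, -212.9, 133.7]
orientation: [-0.001, -3.141, -0.0]
ft_force: [-0.2, 0.4, -0.6]
width: 55.4
grasp_force: 30.0
```

Run:
```python
from h import *
p,w=held()
q=w[(abs(w[...,2]-61)<3)&(np.hypot(w[...,0]-466,w[...,1]+411)<80)];
print('plate',len(q),(q.min(0)+q.max(0))/2 if len(q) else 0,np.ptp(q,0) if len(q) else 0)
```

```text
[ 608.4 -212.7  132.9] 55.10075981259337 [ 0.1  0.4 -0.5]
plate 4530 [ 488.99668363 -381.82674101   60.85485312] [62.37130165 52.7749666   5.68784081]
```

Call:
{"fn": "play_rows", "kwargs": {
  "dp": [
    [-5,-20,20],
    [-12,-35,20],
    [-12,-35,20],
    [-12,-35,5],
    [-12,-35,0],
    [-10,-28,0],
    [-5,-10,0],
    [0,0,0]
  ],
  "yaw": [0,0,0,0,0,0,0,0]
}}

```text
t: 26.02
ee_pos: [539.6, -412.2, 196.7]
orientation: [-0.006, -3.139, -0.002]
ft_force: [-0.7, -0.0, -1.0]
width: 55.1
grasp_force: 30.0
```

Call:
{"fn": "play_rows", "kwargs": {
  "dp": [
    [0,0,0],
    [0,0,0]
  ],
  "yaw": [0,0]
}}

```text
t: 26.18
ee_pos: [541.7, -408.7, 197.5]
orientation: [0.001, -3.14, -0.002]
ft_force: [0.6, 0.2, -0.8]
width: 55.1
grasp_force: 30.0
```

Run:
```python
from h import *
p,w=held(); save(p,'w6.png')
m=(abs(w[...,2]-61)<3.5)&(np.hypot(w[...,0]-466,w[...,1]+411)<80)
q=w[m];print('plate',len(q),q.min(0),q.max(0))
# algebraic circle fit to the plate's outline
ct=max(cv2.findContours(m.astype(np.uint8),0,1)[0],key=len)[:,0]; e=w[ct[:,1],ct[:,0],:2]
from scipy.optimize import least_squares
f=least_squares(lambda c:np.hypot(*(e-c).T)-58,[464,-412],loss='soft_l1',f_scale=1.5);r=f.fun
print(f.x,len(e),np.mean(abs(np.hypot(*(e-f.x).T)-58)<2.5))
```

```text
[ 542.  -408.6  197.8] 55.18609464761139 [-0.2 -0.3  0. ]
plate 11422 [ 405.26416595 -471.28623583   58.38020041] [ 519.47671964 -356.86617921   63.82660279]
[ 462.27304238 -414.01811806] 341 1.0
```

View pics/w6.png

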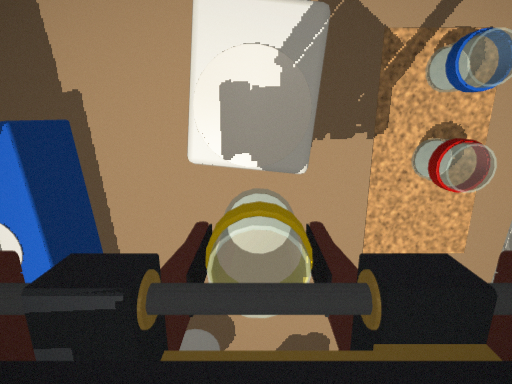

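The whole plate shows at (195–312,45–168), and the circle fit gives (462.3,-414.0). The beaker hangs upright between the pads.

Call:
{"fn": "play_rows", "kwargs": {
  "dp": [
    [-15,-1,0],
    [-30,-2,0],
    [-25,-2,-10],
    [-10,0,-25],
    [0,0,-25],
    [0,0,-20],
    [0,0,-12],
    [0,0,-6]
  ],
  "yaw": [0,0,0,0,0,0,0,0]
}}

```text
t: 26.9
ee_pos: [461.5, -413.6, 98.8]
orientation: [0.002, -3.14, -0.003]
ft_force: [0.0, 0.4, -0.1]
width: 55.1
grasp_force: 30.0
```

Call:
{"fn": "play_rows", "kwargs": {
  "dp": [
    [0,0,-2],
    [0,0,0],
    [0,0,0]
  ],
  "yaw": [0,0,0]
}}

```text
t: 27.15
ee_pos: [462.5, -415.6, 99.5]
orientation: [-0.001, 3.14, -0.002]
ft_force: [0.6, 0.1, 0.2]
width: 55.1
grasp_force: 30.0
```

Call:
{"fn": "play_rows", "kwargs": {
  "dp": [
    [0,1,-2],
    [0,0,-1.5],
    [0,0,-1.5],
    [0,0,0],
    [0,0,0]
  ],
  "yaw": [0,0,0,0,0]
}}

```text
t: 27.57
ee_pos: [461.7, -414.5, 93.8]
orientation: [0.001, 3.141, -0.001]
ft_force: [0.5, 0.1, 0.7]
width: 55.2
grasp_force: 30.0
```

Call:
{"fn": "play_rows", "kwargs": {
  "dp": [
    [0,0,-1],
    [0,0,0],
    [0,0,0]
  ],
  "yaw": [0,0,0]
}}

```text
t: 27.82
ee_pos: [461.7, -414.6, 93.7]
orientation: [0.001, 3.141, -0.001]
ft_force: [-1.7, 2.5, 8.7]
width: 55.1
grasp_force: 30.0
```

Contact, so I release and rise.

Call:
{"fn": "play_rows", "kwargs": {
  "dp": [
    [0,0,0],
    [0,0,0],
    [0,0,0],
    [0,0,0],
    [0,0,0],
    [0,0,0]
  ],
  "yaw": [0,0,0,0,0,0],
  "gripper": 0
}}

```text
t: 28.32
ee_pos: [461.4, -414.3, 92.3]
orientation: [-0.0, -3.141, -0.0]
ft_force: [1.8, 0.3, 0.3]
width: 87.4
grasp_force: 0.0
```

Call:
{"fn": "play_rows", "kwargs": {
  "dp": [
    [0,0,15],
    [0,0,30],
    [0,0,40],
    [0,0,40],
    [0,0,30],
    [0,0,5],
    [0,0,0],
    [0,0,0]
  ],
  "yaw": [0,0,0,0,0,0,0,0]
}}

```text
t: 28.98
ee_pos: [461.1, -414.0, 251.8]
orientation: [-0.0, -3.141, -0.001]
ft_force: [-1.0, -0.1, -0.2]
width: 87.7
grasp_force: 0.0
```

Run:
```python
from h import *
p,w=held(); print('beaker',circ(w,(462,-414),131,25,3))
p=shot('scene'); save(p,'s9.png'); w=cloud(p)
for n,c,z,r in [('blue',(576,-5),50,28),('black',(656,-14),50,28),('purple',(496,2),50,28),('red',(565,214),94,26),('yellow',(475,397),112,30),('green',(566,214),48,34)]: print(n,circ(w,c,z,r))
```

```text
[ 460.7 -413.6  250.7] 87.56548549165693 [-0.3  0.7 -0. ]
beaker (array([ 461.2, -413.4]), array([ 461.1, -413.5]), 130.9, 413, 24.9)
blue (array([578.4,  -4.6]), array([580. ,  -3.7]), 48.8, 239, 28.7)
black (array([657.1, -14.2]), array([658.2, -13.4]), 48.9, 286, 28.3)
purple (array([497.4,   1.4]), array([498.5,   2.9]), 48.7, 203, 28.9)
red (array([566.4, 214.5]), array([568.2, 215.3]), 93.1, 264, 26.5)
yellow (array([477.4, 396. ]), array([478.7, 396.8]), 111.1, 360, 31.0)
green (array([569. , 213.8]), array([583. , 215.5]), 47.1, 188, 34.3)
```

View pics/s9.png

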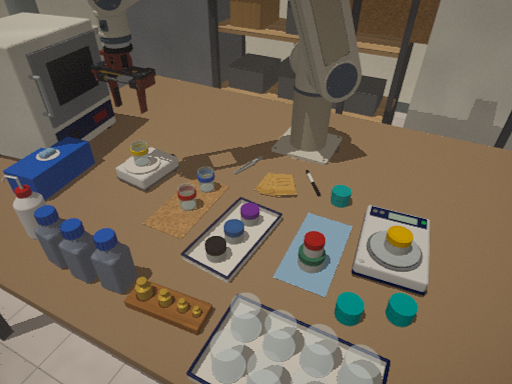

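The picture shows everything in place: beaker on the stirrer (140,153), blue between black and purple (234,231), red on green (314,243), yellow on the pan (399,240).

```bash
python3 -c "
from h import *
print(ticket.close_job())"
```

```text
the job is handed in; nothing more can be done
None
```

I handed the job in at about 29 s with all the tins and the beaker upright: blue midway between black and purple, yellow centred on the pan, red on green, and the yellow-collared beaker centred on the stirrer plate, each within about 3 mm by the last camera checks; the hand-in returned no verdict.

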